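Load the drying cartridge through the dust flap of a filament dryer

ROBOT

A 6-joint arm with a two-finger parallel gripper is mounted at the origin on the work surface. World frame = base frame: x ahead of the robot, y to its left, z up, the work surface at z = 0. Lengths are in mm, angles in degrees, forces in N, time in s.
With the tool pointing down it reaches from about 375 to 900 mm from the base axis. Payload 3.1 kg.
Tool frame: the origin (TCP) lies between the finger pads; the fingertips stand 14 mm ahead of it and the grasp point (between the pads) lies 5 mm behind it; z points along the fingers, y is the line along which they close (so a half turn about z gives the same grasp; the last joint's range is limited). The gripper opens to 85 mm and grips with 20 to 120 N. Pads are 22 mm wide; open, the fingers measure 114 mm over their backs; the gripper's body (76 mm by 85 mm) begins 54 mm behind the grasp point. The pads swing forward as they close: fully open they stand 13 mm farther back than shut.
Start: joints at [-82.477, 30.224, 82.088, -0, 67.689, -10.227], TCP at [190.565, -595.216, 245.31] pointing down, gripper open.
Joint ranges: [-176.69, 176.69], [-43.24, 126.21], [12.49, 139.97], [-82, 262], [0, 151.66], [-163.58, 163.58]. Speed limits (degrees/s): [159.86, 159.86, 180, 180, 180, 180].

INTERFACE

Orientations are given as a 3x3 rotation matrix whose columns are the frame's x, y, z axes.
In Python, from workcell import bot gives the robot as it stands.
- The arm moves only by the shell command python3 -m inch 'ROWS' [FORCE]. ROWS is JSON, a list of rows, each an object with "gripper": the gripper's target within -1 to 1 (shut at 1, half-way at 0, fully open at -1); "linear": the shift along the world's x, y, z in m, a list of three; "yaw": the turn about the world's z in degrees. A call has 1 to 12 rows; each row is the pose to reach, as a shift and turn from the pose commanded when the call began; what a row does not reach only later rows make up. A row lasts 1/10 s, in which the tool goes at most 50 mm and 8.59 degrees, less where a joint would pass 70% of its speed; a pose out of reach is approached as far as the arm can. A call with a gripper value outside its range is refused whole. The fingers move at their own pace and stop on an object; FORCE is the grip in N (left out, the last holds). Time passes only in rows, so rows that repeat a pose let the fingers close. It gives the time, the measured TCP pose, the force, the opening and the grip force at its end, in the units of the state.
- bot.sense(): the state, without advancing time (a new reading comes with each control period).
- bot.grab_frame(name): name is "scene" or "top" or "wrist"; returns a dict with "image" (420x560x3 uint8, red, green, blue), "range_z" (420x560 float32, mm along the optical axis (not along the pixel's ray), 0 where there is no reading), "fx", "fy", "cx", "cy" (pixels), "world_from_camera" (4x4, takes a point from camera to world coordinates). Camera axes: x right, y up, looking along -z (the intrinsics and any distortion apply to the point x, -y, -z); pixel columns grow to the right and rows downward; lengths in mm; the calibration is good to about 2 mm. The wrist camera is an equidistant fisheye: a pixel r from the principal point sees the ray r / f radians off the axis. A picture is of the moment at which its call begins.
- bot.job_done(): hands the job in; it is judged then, once.
The state is a dict: "time": time; "joint_positions": joint angles; "qd": joint speeds; "effort": joint torques, N m; "tcp_pos": TCP position; "orientation": TCP orientation; "ft_force": force on the tool from outside, world axes, zero at the start; "ft_torque": the same for the moment, N m; "width": finger opening in mm; "grip_force": force on a finger pad.
Only numpy, scipy, OpenCV 4.12 (cv2) and the standard library are available. Lean on these libraries where they do the work, as an engineer would, in place of code of your own. Each camera call takes 0.05 s, during which the arm holds its last target. There are 200 camera calls.

TASK

Load the flat rectangular drying cartridge, tapered nose first, into the slanting chute of the filament dryer: push it through the spring dust flap and on, feeling for the stiff sliding seat inside, until the seat is pushed fully home on its hard stop, and take the tool out so that the flap closes behind the cartridge. Press firmly, as with a thumb, but do not ram the cartridge, and leave the round canister, the screwdriver and the loose spool where they are.

Things in the scene. Friction and masses are not known exactly. Their poses are not given: they have to be found in the camera images.
- cartridge: The cartridge: white plastic block, 26 mm thick (x), 60 wide (y), 100 long (z), 0.12 to 0.26 kg, standing upright on its nose on the table. Origin: centre of the nose end; +z to the flat tail with a grey panel. The last 8 mm of the nose taper to 18 x 52 mm. Grey bars on the broad faces, either of which may be up in the chute.
- cartridge_tail (a point): Centre of the cartridge's flat tail end (100 mm from the nose).
- dryer: Filament dryer, fixed: grey box 180 x 220 x 170 mm with a spool in its top and a slanting chute in front of it (robot side). Origin on the table straight below the chute's origin; +x points to the box, which starts 120 mm on. Deep inside the chute the floor wall is at chute x = -15 mm, the ceiling at +20 mm, the sides 66 mm apart.
- chute: Tube fixed to the dryer, slanting 30 degrees from vertical; its mouth looks up and to the robot. Origin: on the axis in the flat face (114 x 63 mm), 190 mm above the table. +z out of the mouth along the axis (push along -z), +x up the face away from the robot, +y across. Mouth x -21 to 15, y -45 to 45 mm, narrowing to x -15 at 18 mm depth, y +-33 at 30 mm: the cartridge's thickness goes along x.
- flap (a joint): Black flap 4.5 mm below the face, 30 mm long, hinged at the mouth's upper edge (chute x = +17.5 mm), swings inwards; rad, 0 closed, 1.5 open. A spring closes it: about 1 N at its free edge, 3 N wide open. The edge is a slick bead: things slide under it both ways, and it lies on top of what is in the mouth. It can close only when the tail is 33 mm or more below the face.
- seat (a joint): Hidden seat plate at the bottom of the chute; travel in m, 0 out (start), 0.010 home on a hard stop. Stays where left; about 6 N of friction, so the cartridge's weight does not move it. Its depth is not known beforehand: when home, the tail is 35 to 49 mm below the face. Pushing feels like a few N (flap, walls, seat: up to 12 N), then a steep rise at the stop; 15 to 20 N is plenty.
- canister: Bystander: upright round white canister with a grey cap, 60 mm diameter, 105 mm tall; origin at the centre of its underside.
- driver: Bystander: screwdriver with black handle lying flat, 160 mm long; x along it.
- spool: Bystander: filament spool lying flat, 160 mm diameter, 54 mm high; origin at the centre of its underside.
Mind the look-alikes: they are no part of the job. What is shaped like the cartridge but pink is not meant.

How it is judged (in metres and radians):
On the way, in this order (a step that is already met when the one before it is completed fails the run):
1. the cartridge's nose is in the chute and holds the flap open (z of cartridge in the frame of chute between -0.09 and -0.02 m and x of cartridge in the frame of chute between -0.02 and 0.02 m and value of joint flap above 0.4 rad), for 0.1 s.
2. the cartridge has pushed the seat home (value of joint seat above 0.0085 m and z of cartridge_tail in the frame of chute between -0.06 and -0.033 m and x of cartridge_tail in the frame of chute between -0.02 and 0.02 m and y of cartridge_tail in the frame of chute between -0.02 and 0.02 m), for 0.2 s.
At the end, for the whole second after the job is handed in: The cartridge lies in the chute, nose first and in line with it within 0.2 rad, its tail 33 to 60 mm below the face; the seat is pushed home (at least 8.5 of its 10 mm); the flap is closed (under 0.06 rad); the cartridge is at rest (all of step 2 and angle between the z axis of cartridge and the z axis of chute, either way round below 0.2 rad and value of joint flap below 0.06 rad and linear speed of cartridge below 0.02 m/s); the robot touches nothing.
It fails at once if the cartridge is rammed: more than 50 N between fingers and cartridge once its tail is within 10 mm of the mouth or inside (z of cartridge_tail in the frame of chute between -0.08 and 0.01 m and y of cartridge_tail in the frame of chute between -0.04 and 0.04 m and x of cartridge_tail in the frame of chute between -0.03 and 0.03 m and contact force between the fingers and cartridge above 50 N).
It fails at once if the round canister is moved by more than 30 mm (distance of canister from where it was at the start of the episode above 0.03 m).
It fails at once if the screwdriver is moved by more than 30 mm (distance of driver from where it was at the start of the episode above 0.03 m).
It fails at once if the loose filament spool is moved by more than 30 mm (distance of spool from where it was at the start of the episode above 0.03 m).
It also fails if it takes over 67 s, if anything falls off the work surface, if the arm or the gripper's body presses on something with over 40 N, if the wrist force passes 120 N, or if a joint passes its speed limit or range.

## Working session

There is one attempt and no reset: what is moved stays moved. The work goes in short steps, Python scripts to look and compute and a shell command to move; the robot and the scene stay as the last step left them, time stands still between calls to the robot, and variables do not carry over. Pictures are saved under pics/ and viewed, at most 10 in all, crops included, and the job is handed in when it is done.

```bash
ls; mkdir -p pics; cat > h.py <<'E'
import numpy as np, cv2
from workcell import bot
def grab(n,save=None):
    f=bot.grab_frame(n)
    if save: cv2.imwrite('pics/'+save,f['image'][:,:,::-1])
    return f
def pts(f):
    "world point per pixel from range (pinhole)"
    v,u=np.mgrid[0:420,0:560]; z=f['range_z']
    p=np.stack([(u-f['cx'])/f['fx']*z,-(v-f['cy'])/f['fy']*z,-z],-1)
    T=np.array(f['world_from_camera']); return p@T[:3,:3].T+T[:3,3]
E
python3 - <<'E'
from h import *
a=grab('scene','s0.png');b=grab('top','t0.png')
for f in(a,b): print(f['fx'],f['cx'],f['cy'],[k for k in f],np.round(f['world_from_camera'],3).tolist())
cv2.imwrite('pics/st0.png',cv2.resize(np.hstack([a['image'],b['image']])[:,:,::-1],(800,300)))
print(bot.sense())
E
```

```text
pics
441.6929942991641 280.1288876502375 213.01594022972202 ['image', 'range_z', 'fx', 'fy', 'cx', 'cy', 'world_from_camera'] [[-0.657, -0.517, 0.549, 1131.977], [0.754, -0.447, 0.481, 568.08], [-0.003, 0.73, 0.684, 896.361], [0.0, 0.0, 0.0, 1.0]]
500.1124474925311 272.880510894812 216.60275426802673 ['image', 'range_z', 'fx', 'fy', 'cx', 'cy', 'world_from_camera'] [[-0.016, 0.997, -0.082, 436.703], [-1.0, -0.017, -0.013, 41.097], [-0.014, 0.082, 0.997, 1290.089], [0.0, 0.0, 0.0, 1.0]]
{'time': 0.1, 'joint_positions': array([-8.24749296e+01,  3.02750602e+01,  8.21513273e+01,  8.75040281e-04,
        6.76900085e+01, -1.02247211e+01]), 'qd': array([-0.00823366, -0.05284369, -0.13163224,  0.00795514, -0.17631926,
        0.0133469 ]), 'effort': array([-4.68534417e-04, -4.43304992e+01, -1.78585857e+01, -2.20413999e-04,
        3.89863970e-03, -1.28683837e-07]), 'tcp_pos': array([ 190.51166032, -594.58548919,  244.40354817]), 'orientation': array([[ 9.52398729e-01,  3.04855045e-01, -2.52036925e-04],
       [ 3.04854919e-01, -9.52396669e-01,  2.01584762e-03],
       [ 3.74502188e-04, -1.99672541e-03, -9.99997936e-01]]), 'ft_force': array([ 0.24499415, -1.08376182,  0.25452684]), 'ft_torque': array([-0.01263122, -0.04219697,  0.00168082]), 'grip_force': 0.0, 'width': 85.40113746048124}
```

View pics/s0.png

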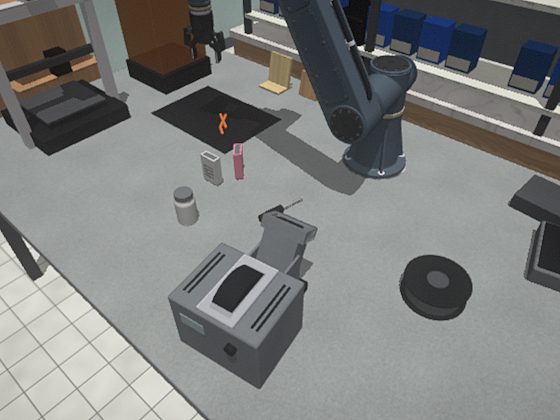

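View pics/t0.png

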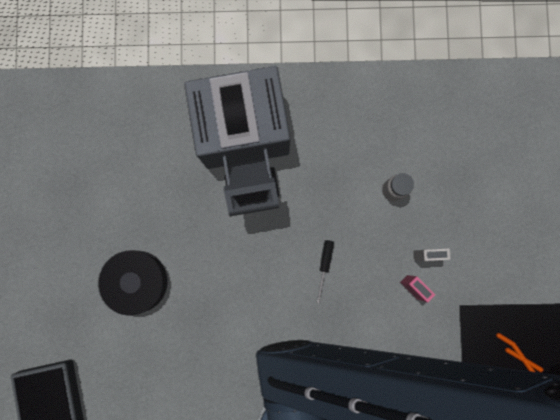

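```bash
python3 - <<'E'
from h import *
b=grab('top');a=grab('scene')
P=pts(b);Q=pts(a)
# cartridge by colour near pixel
for n,f,W,c in(('top',b,P,(437,255)),('scene',a,Q,(211,168))):
    hsv=cv2.cvtColor(f['image'],cv2.COLOR_RGB2HSV)
    u,v=c; S=np.s_[v-25:v+25,u-25:u+25]
    w=W[S][W[S][...,2]>85]; 
    print(n,len(w),np.median(w,0),cv2.minAreaRect(w[:,:2].astype(np.float32)),np.percentile(w[:,2],[5,50,95]))
# chute rim & box
S=np.s_[140:225,210:290]; w=P[S].reshape(-1,3)
print('heights'); print(np.round(P[150:220:6,252]).astype(int).tolist()); print(np.round(P[200,215:285:4]).astype(int).tolist())
# normals of box: contour of box top
m=(P[...,2]>160)&(P[...,2]<180); m[:,300:]=0; m[:60]=0
print('box',cv2.minAreaRect(P[m][:,:2].astype(np.float32)),m.sum())
c1=cv2.resize(b['image'][170:225,210:290],(800,550),interpolation=cv2.INTER_CUBIC)
cv2.imwrite('pics/c1.png',c1[:,:,::-1])
E
```

```text
top 328 [ 437.1414421  -322.59799109  100.37168584] ((410.4533996582031, -159.8299560546875), (69.09237670898438, 399.33612060546875), 2.3728275299072266) [ 95.46931656 100.37168584 104.53099381]
scene 236 [ 443.65245491 -304.33720535   97.30165391] ((792.4134521484375, 78.77322387695312), (1182.0137939453125, 147.4481201171875), 48.129974365234375) [ 87.28564854  97.30165391 104.85094107]
heights
[[690, 103, 133], [690, 107, 62], [673, 106, 73], [652, 105, 107], [631, 103, 144], [611, 101, 178], [594, 100, 207], [582, 101, 192], [569, 101, 193], [558, 102, 174], [544, 102, 176], [545, 112, -2]]
[[589, 208, -1], [588, 197, 2], [588, 187, 2], [565, 156, 194], [566, 148, 190], [566, 139, 188], [565, 130, 192], [565, 121, 190], [566, 113, 182], [565, 104, 186], [566, 95, 183], [565, 86, 184], [565, 77, 183], [567, 69, 167], [566, 59, 178], [564, 50, 185], [586, 41, 1], [586, 31, -1]]
box ((702.3494873046875, 124.87432861328125), (328.7550964355469, 220.4567108154297), 8.894973754882812) 6435
```

View pics/c1.png

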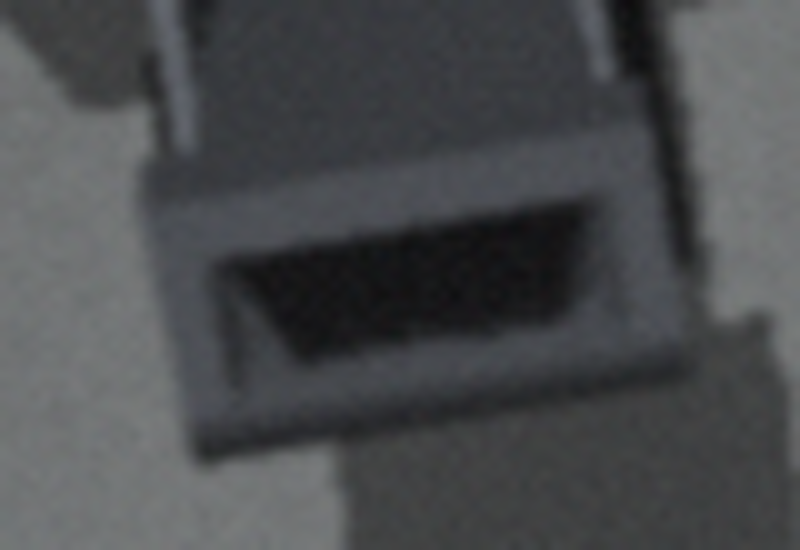

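Scene view: the cartridge is at about (211,168), next to the pink look-alike at (238,160). The top view has its tail at (437,255). The crop shows the chute mouth, with top-edge corners at pixels (232,196) and (271,189). The tool only yaws and the chute slants 30°, so finger thickness matters and I'll check it with the wrist camera.

```bash
python3 -m inch '[{"linear":[0.05,0.05,0.03],"yaw":8,"gripper":1},{"linear":[0.1,0.1,0.06],"yaw":16,"gripper":1},{"linear":[0.14,0.14,0.1],"yaw":18,"gripper":1},{"linear":[0.14,0.14,0.1],"yaw":18,"gripper":1},{"linear":[0.14,0.14,0.1],"yaw":18,"gripper":1}]'
python3 - <<'E'
from h import *
f=grab('wrist','w0.png'); print(f['fx'],f['cx'],f['cy'])
s=bot.sense(); T=np.array(f['world_from_camera']); R=np.array(s['orientation'])
print(np.round(R.T@T[:3,:3],2).tolist(), R.T@(T[:3,3]-s['tcp_pos']), s['width'],s['tcp_pos'])
E
```

```text
time: 0.7
tcp_pos: [333.1, -453.0, 347.8]
orientation: [[0.81, 0.587, 0.002], [0.587, -0.81, -0.002], [0.001, 0.003, -1.0]]
ft_force: [-0.4, -1.0, -0.0]
width: 12.4
grip_force: 0.0
325.19226210127806 280.7536341301847 208.845549487339
[[-0.0, 0.95, 0.3], [1.0, 0.0, 0.0], [0.0, 0.3, -0.95]] [  75.49055413    0.63988095 -126.09394401] 4.747544036938732 [ 334.53953967 -452.13288774  349.01498854]
```

View pics/w0.png

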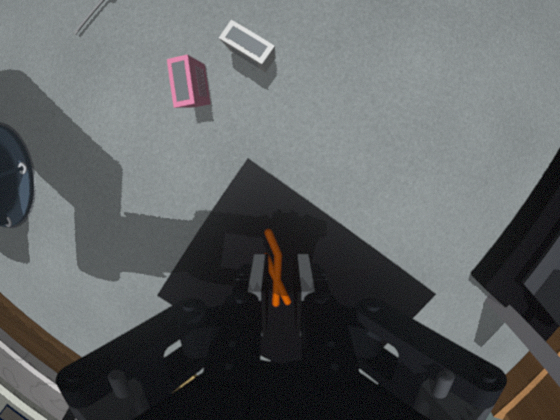

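The wrist view shows the cartridge at (246,42), the pink block at (182,82), and the finger pads near (258,270) and (305,270). Next I'll get the fingertip shape from the range image.

```bash
cat >> h.py <<'E'
def wpts(f):
    v,u=np.mgrid[0:420,0:560]; x=(u-f['cx'])/f['fx'];y=(v-f['cy'])/f['fy']; r=np.hypot(x,y)+1e-9
    d=np.stack([x/r*np.sin(r),-y/r*np.sin(r),-np.cos(r)],-1)
    p=d*(f['range_z']/np.maximum(np.cos(r),.05))[...,None]
    T=np.array(f['world_from_camera']); return p@T[:3,:3].T+T[:3,3]
E
python3 - <<'E'
from h import *
f=grab('wrist'); s=bot.sense(); P=wpts(f); R=np.array(s['orientation'])
L=(P-s['tcp_pos'])@R; m=(f['range_z']>0)&(f['range_z']<260)
print(s['width'])
q=L[m]
for z in range(20,-70,-4):
    k=q[(abs(q[:,2]-z)<2)&(abs(q[:,1])<80)]
    if len(k): print(z,len(k),'y',np.round(np.percentile(k[:,1],[1,99]),1),'x',np.round(np.percentile(k[:,0],[1,50,99]),1))
E
```

```text
-0.03444974960905249
12 15 y [-7.6  8.9] x [12.6 13.  13.2]
8 139 y [-13.1  14.1] x [ 8.5 13.1 13.8]
4 208 y [-14.2  15.9] x [ 8.5 12.9 13.8]
0 247 y [-15.3  16. ] x [ 8.9 12.7 13.7]
-4 287 y [-15.3  16.1] x [ 8.6 10.1 13.6]
-8 309 y [-15.5  15.8] x [-0.2  9.5 13.9]
-12 329 y [-15.3  15.7] x [-7.5  9.5 13.8]
-16 300 y [-15.5  15.9] x [ 8.8 12.9 13.9]
-20 191 y [-9.2  9.8] x [ 9.2 13.1 13.8]
-24 558 y [-11.4  11.5] x [-8.2  8.4 14.5]
-28 389 y [-22.2  23.1] x [-4.1 13.9 16. ]
-32 1059 y [-31.4  32.2] x [-5.3 13.9 16.2]
-36 1287 y [-35.   35.4] x [-6.7 14.  16.2]
-40 2133 y [-37.5  38. ] x [-6.2 13.6 15.7]
-44 2746 y [-39.8  40.1] x [-6.9  7.3 15. ]
-48 1507 y [-43.5  43.4] x [-7.6 12.9 15. ]
-52 1768 y [-45.9  46.5] x [-7.5 14.  19.7]
-56 2500 y [-48.6  48.7] x [-7.2 13.9 19.9]
-60 3176 y [-51.5  51.2] x [-7.2 13.5 19.8]
-64 3278 y [-54.2  54.4] x [-6.8 13.7 19.8]
-68 3108 y [-57.6  57.1] x [ 5.4 14.  20. ]
```

```bash
cat >> h.py <<'E'
def ray(f,uv,z,fish=False):
    "cast pixels onto world plane z (scalar) or plane (n,c): n.p=c"
    uv=np.atleast_2d(np.asarray(uv,float)); x=(uv[:,0]-f['cx'])/f['fx'];y=(uv[:,1]-f['cy'])/f['fy']
    if fish:
        r=np.hypot(x,y)+1e-9; d=np.stack([x/r*np.sin(r),-y/r*np.sin(r),-np.cos(r)],-1)
    else: d=np.stack([x,-y,-np.ones_like(x)],-1)
    T=np.array(f['world_from_camera']); d=d@T[:3,:3].T; o=T[:3,3]
    n,c=(np.array([0,0,1.]),z) if np.isscalar(z) else z
    return o+d*((c-n@o)/(d@n))[:,None]
E
python3 - <<'E'
from h import *
for n,c,fi,W in(('top',(437,255),0,pts),('wrist',(246,42),1,wpts)):
    f=grab(n); P=W(f); hsv=cv2.cvtColor(f['image'],cv2.COLOR_RGB2HSV)
    m=((f['range_z']>0)&(P[...,2]>90)&(P[...,2]<112)&(hsv[...,1]<60)).astype(np.uint8)
    u,v=c; mm=np.zeros_like(m); mm[max(0,v-40):v+40,u-35:u+35]=m[max(0,v-40):v+40,u-35:u+35]
    k,lab,st,cen=cv2.connectedComponentsWithStats(mm); i=1+np.argmax(st[1:,4]); vv,uu=np.nonzero(lab==i)
    z=np.median(P[vv,uu,2]); X=ray(f,np.c_[uu,vv],100.,bool(fi))
    print(n,st[i],'z',z,cv2.minAreaRect(X[:,:2].astype(np.float32)),'med range xy',np.median(P[vv,uu],0))
# chute face from the top view: plane by range, then corner rays
f=grab('top'); P=pts(f); m=np.zeros((420,560),np.uint8)
cv2.fillPoly(m,[np.array([[225,190],[273,182],[278,206],[230,213]])],1); cv2.fillPoly(m,[np.array([[230,195],[272,187],[274,205],[234,211]])],0)
w=P[(m>0)&(f['range_z']>0)]; A=np.c_[w[:,:2],np.ones(len(w))]
for _ in range(5):
    c=np.linalg.lstsq(A,w[:,2],rcond=None)[0]; k=abs(A@c-w[:,2])<12; A,w=A[k],w[k]
n=np.array([-c[0],-c[1],1]); l=np.linalg.norm(n); print('plane normal',n/l,'n',len(w)); pl=(n/l,c[2]/l)
nm=np.array([[224.5,189],[274,181],[279,206],[229.5,214.5],[231.8,196.2],[271,189.5]])
print(np.round(ray(f,nm,pl),1))
E
```

```text
top [422 249  28  12 299] z 100.30812619157336 ((438.1044921875, -325.7579345703125), (63.77509307861328, 25.913368225097656), 89.07440185546875) med range xy [ 438.93933525 -325.64358257  100.30812619]
wrist [ 218   18   57   44 1169] z 99.03637062696424 ((438.4959411621094, -330.19451904296875), (27.314701080322266, 60.91285705566406), 1.5624117851257324) med range xy [ 438.80437333 -330.50070113   99.03637063]
plane normal [-0.49091857 -0.07463801  0.86800238] n 453
[[588.2 160.2 206.6]
 [603.9  51.6 206.2]
 [551.9  41.7 175.9]
 [534.8 152.8 175.8]
 [573.3 145.3 196.9]
 [586.6  58.7 197. ]]
```

```bash
python3 -m inch '[{"linear":[0.03,0.03,-0.02],"yaw":-8,"gripper":-1},{"linear":[0.06,0.06,-0.04],"yaw":-16,"gripper":-1},{"linear":[0.08,0.09,-0.07],"yaw":-24,"gripper":-1},{"linear":[0.1,0.12,-0.1],"yaw":-32,"gripper":-1},{"linear":[0.104,0.124,-0.14],"yaw":-35.5,"gripper":-1},{"linear":[0.104,0.124,-0.16],"yaw":-35.5,"gripper":-1},{"linear":[0.104,0.124,-0.16],"yaw":-35.5,"gripper":-1}]'
python3 - <<'E'
from h import *
f=grab('wrist','w1.png'); P=wpts(f); hsv=cv2.cvtColor(f['image'],cv2.COLOR_RGB2HSV); s=bot.sense()
m=((f['range_z']>0)&(P[...,2]>90)&(P[...,2]<108)&(hsv[...,1]<60)&(np.hypot(P[...,0]-438,P[...,1]+328)<50)).astype(np.uint8)
k,lab,st,cen=cv2.connectedComponentsWithStats(m); i=1+np.argmax(st[1:,4]); vv,uu=np.nonzero(lab==i)
print(st[i],cv2.minAreaRect(ray(f,np.c_[uu,vv],100.,True)[:,:2].astype(np.float32)),s['tcp_pos'],np.round(s['orientation'],3))
E
```

```text
time: 1.65
tcp_pos: [432.0, -329.9, 181.1]
orientation: [[1.0, 0.003, -0.007], [0.003, -1.0, 0.007], [-0.007, -0.007, -1.0]]
ft_force: [-0.2, -0.6, -0.1]
width: 85.3
grip_force: 0.0
[ 236  191   88   42 3438] ((440.8883361816406, -329.1962890625), (28.394487380981445, 58.93101119995117), 1.9006352424621582) [ 433.08032363 -331.2951902   183.1132272 ] [[ 1.     0.003 -0.004]
 [ 0.003 -1.     0.004]
 [-0.004 -0.004 -1.   ]]
```

```bash
python3 -m inch '[{"linear":[0.005,0.002,-0.04],"yaw":1.5,"gripper":-1},{"linear":[0.005,0.002,-0.08],"yaw":1.5,"gripper":-1},{"linear":[0.005,0.002,-0.109],"yaw":1.5,"gripper":-1},{"linear":[0.005,0.002,-0.109],"yaw":1.5,"gripper":-1},{"linear":[0.005,0.002,-0.109],"yaw":1.5,"gripper":-1},{"linear":[0.005,0.002,-0.109],"yaw":1.5,"gripper":1},{"linear":[0.005,0.002,-0.109],"yaw":1.5,"gripper":1},{"linear":[0.005,0.002,-0.109],"yaw":1.5,"gripper":1},{"linear":[0.005,0.002,-0.109],"yaw":1.5,"gripper":1},{"linear":[0.005,0.002,-0.109],"yaw":1.5,"gripper":1}]' 40
```

```text
time: 2.7
tcp_pos: [440.6, -330.2, 78.5]
orientation: [[1.0, 0.031, 0.003], [0.031, -1.0, -0.003], [0.003, 0.003, -1.0]]
ft_force: [-0.4, -0.1, 7.7]
width: 59.5
grip_force: 42.8
```

```bash
python3 -m inch '[{"linear":[0,0,0.05],"yaw":0,"gripper":1},{"linear":[0,0,0.1],"yaw":0,"gripper":1},{"linear":[0.02,0.02,0.14],"yaw":2,"gripper":1},{"linear":[0.04,0.05,0.17],"yaw":4,"gripper":1},{"linear":[0.06,0.08,0.2],"yaw":7,"gripper":1},{"linear":[0.08,0.11,0.23],"yaw":7,"gripper":1},{"linear":[0.1,0.14,0.26],"yaw":7,"gripper":1},{"linear":[0.12,0.17,0.29],"yaw":7,"gripper":1},{"linear":[0.14,0.2,0.31],"yaw":7,"gripper":1},{"linear":[0.16,0.235,0.33],"yaw":7,"gripper":1},{"linear":[0.18,0.27,0.34],"yaw":7,"gripper":1},{"linear":[0.2,0.305,0.35],"yaw":7,"gripper":1}]' 40
python3 -m inch '[{"linear":[0.03,0.035,0],"yaw":0,"gripper":1},{"linear":[0.06,0.07,0],"yaw":0,"gripper":1},{"linear":[0.08,0.11,0],"yaw":0,"gripper":1},{"linear":[0.1,0.13,0],"yaw":0,"gripper":1},{"linear":[0.1,0.13,0],"yaw":0,"gripper":1},{"linear":[0.1,0.13,0],"yaw":0,"gripper":1}]' 40
python3 -c "from h import *;s=bot.sense();print(s['joint_positions'])"
```

```text
time: 3.9
tcp_pos: [639.6, -22.6, 427.8]
orientation: [[0.988, 0.152, 0.001], [0.152, -0.988, -0.0], [0.001, 0.001, -1.0]]
ft_force: [0.8, -1.2, -2.1]
width: 59.4
grip_force: 45.3
time: 4.5
tcp_pos: [739.0, 106.3, 425.6]
orientation: [[0.988, 0.153, -0.002], [0.153, -0.988, -0.001], [-0.002, 0.001, -1.0]]
ft_force: [-0.9, -0.3, -1.9]
width: 59.5
grip_force: 45.2
[-3.49986357e-01  3.46106255e+01  4.61715516e+01 -4.72180799e-02
  9.93235929e+01  8.08284499e+01]
```

```bash
python3 -m inch '[{"linear":[0.04,0,0],"yaw":0,"gripper":1},{"linear":[0.08,0,0],"yaw":0,"gripper":1},{"linear":[0.12,0,0],"yaw":0,"gripper":1},{"linear":[0.15,0,0],"yaw":0,"gripper":1},{"linear":[0.18,0,0],"yaw":0,"gripper":1},{"linear":[0.21,0,0],"yaw":0,"gripper":1},{"linear":[0.24,0,0],"yaw":0,"gripper":1},{"linear":[0.24,0,0],"yaw":0,"gripper":1}]' 40
python3 -c "from h import *;s=bot.sense();print(s['joint_positions'])"
```

```text
time: 5.3
tcp_pos: [891.3, 96.6, 392.0]
orientation: [[0.988, 0.152, 0.038], [0.152, -0.988, 0.004], [0.038, 0.002, -0.999]]
ft_force: [-0.1, 1.0, -1.6]
width: 59.2
grip_force: 45.3
[ -1.00751247  53.76317247  12.57556099   0.27054829 111.50926063
  80.3726871 ]
```

```bash
python3 -m inch '[{"linear":[0,0,0],"yaw":0,"gripper":1},{"linear":[0,0,0],"yaw":0,"gripper":1}]' 40
python3 -m inch '[{"linear":[0.2,0,0],"yaw":0,"gripper":1},{"linear":[0.3,0,0],"yaw":0,"gripper":1},{"linear":[0.4,0,0],"yaw":0,"gripper":1}]' 40
python3 -c "from h import *;s=bot.sense();print(s['joint_positions'])"
```

```text
time: 5.5
tcp_pos: [891.3, 97.3, 391.8]
orientation: [[0.988, 0.152, 0.037], [0.152, -0.988, 0.004], [0.037, 0.002, -0.999]]
ft_force: [0.9, -0.5, -2.2]
width: 59.3
grip_force: 45.3
time: 5.8
tcp_pos: [921.0, 86.7, 346.4]
orientation: [[0.986, 0.152, 0.07], [0.152, -0.988, 0.007], [0.07, 0.004, -0.998]]
ft_force: [0.3, -0.3, -2.8]
width: 59.6
grip_force: 45.3
[ -1.67227001  56.73979228  12.56284828   0.54008885 106.7098424
  79.74764625]
```

```bash
python3 -m inch '[{"linear":[0.54,0.05,0.4],"yaw":0,"gripper":1},{"linear":[0.54,0.05,0.4],"yaw":0,"gripper":1},{"linear":[0.54,0.05,0.4],"yaw":0,"gripper":1},{"linear":[0.54,0.05,0.4],"yaw":0,"gripper":1},{"linear":[0.54,0.05,0.4],"yaw":0,"gripper":1},{"linear":[0.54,0.05,0.4],"yaw":0,"gripper":1},{"linear":[0.54,0.05,0.4],"yaw":0,"gripper":1},{"linear":[0.54,0.05,0.4],"yaw":0,"gripper":1}]' 40
python3 -c "from h import *;s=bot.sense();print(s['joint_positions'])"
```

```text
time: 6.6
tcp_pos: [903.7, 84.9, 412.3]
orientation: [[0.983, 0.152, 0.107], [0.152, -0.988, 0.011], [0.107, 0.006, -0.994]]
ft_force: [-0.2, 0.5, -0.7]
width: 59.3
grip_force: 45.3
[ -1.91200455  52.56076924  12.49781868   0.85364283 108.81226594
  79.65774866]
```

```bash
python3 -m inch '[{"linear":[0.5,0.03,0.18],"yaw":0,"gripper":1},{"linear":[0.5,0.03,0.18],"yaw":0,"gripper":1}]' 40 | sed -n 1,3p
python3 -m inch '[{"linear":[0.5,0.03,0.18],"yaw":0,"gripper":1},{"linear":[0.5,0.03,0.18],"yaw":0,"gripper":1}]' 40 | sed -n 1,3p
python3 -m inch '[{"linear":[0.5,0.03,0.18],"yaw":0,"gripper":1}]' 40 | sed -n 1,3p
python3 -m inch '[{"linear":[0.5,0.03,0.18],"yaw":0,"gripper":1}]' 40 | sed -n 1,3p
```

```text
time: 6.8
tcp_pos: [916.8, 83.3, 408.0]
orientation: [[0.978, 0.152, 0.143], [0.151, -0.988, 0.014], [0.144, 0.008, -0.99]]
time: 7.0
tcp_pos: [929.6, 81.6, 402.9]
orientation: [[0.973, 0.151, 0.177], [0.15, -0.988, 0.017], [0.177, 0.01, -0.984]]
time: 7.1
tcp_pos: [939.0, 81.3, 401.9]
orientation: [[0.967, 0.151, 0.206], [0.15, -0.989, 0.019], [0.206, 0.012, -0.978]]
time: 7.2
tcp_pos: [948.8, 80.9, 402.0]
orientation: [[0.96, 0.15, 0.237], [0.149, -0.989, 0.022], [0.238, 0.014, -0.971]]
```

```bash

python3 -m inch '[{"linear":[0.5,0.03,0.18],"yaw":0,"gripper":1}]' 40 | sed -n 3p
python3 -m inch '[{"linear":[0.5,0.03,0.18],"yaw":0,"gripper":1}]' 40 | sed -n 3p
python3 -m inch '[{"linear":[0.5,0.03,0.18],"yaw":0,"gripper":1}]' 40 | sed -n 3p
python3 -m inch '[{"linear":[0.5,0.03,0.18],"yaw":0,"gripper":1}]' 40 | sed -n 3p
python3 -m inch '[{"linear":[0.5,0.03,0.18],"yaw":0,"gripper":1}]' 40 | sed -n 3p
python3 -m inch '[{"linear":[0.5,0.03,0.18],"yaw":0,"gripper":1}]' 40 | sed -n 3p
python3 -m inch '[{"linear":[0,0,0],"yaw":0,"gripper":1},{"linear":[0,0,0],"yaw":0,"gripper":1}]' 40
```

```text
orientation: [[0.952, 0.15, 0.268], [0.149, -0.989, 0.025], [0.268, 0.016, -0.963]]
orientation: [[0.943, 0.149, 0.298], [0.148, -0.989, 0.027], [0.298, 0.018, -0.954]]
orientation: [[0.933, 0.148, 0.328], [0.147, -0.989, 0.03], [0.328, 0.021, -0.944]]
orientation: [[0.922, 0.148, 0.357], [0.146, -0.989, 0.032], [0.358, 0.023, -0.933]]
orientation: [[0.911, 0.147, 0.386], [0.145, -0.989, 0.034], [0.387, 0.025, -0.922]]
orientation: [[0.898, 0.146, 0.415], [0.144, -0.989, 0.037], [0.416, 0.027, -0.909]]
time: 8.0
tcp_pos: [1006.2, 79.8, 403.6]
orientation: [[0.899, 0.146, 0.414], [0.144, -0.989, 0.036], [0.415, 0.027, -0.91]]
ft_force: [0.7, 0.5, -2.2]
width: 59.6
grip_force: 45.3
```

```bash

python3 -m inch '[{"linear":[0.5,0.03,0.18],"yaw":0,"gripper":1}]' 40 | sed -n 3p
python3 -m inch '[{"linear":[0.5,0.03,0.18],"yaw":0,"gripper":1}]' 40 | sed -n 3p
python3 -m inch '[{"linear":[0.5,0.03,0.18],"yaw":0,"gripper":1}]' 40 | sed -n 3p
python3 -m inch '[{"linear":[-0.04,0,0],"yaw":0,"gripper":1},{"linear":[-0.08,0,0],"yaw":0,"gripper":1},{"linear":[-0.12,0,0],"yaw":1,"gripper":1},{"linear":[-0.16,0,0],"yaw":1,"gripper":1},{"linear":[-0.2,0,0],"yaw":2,"gripper":1},{"linear":[-0.24,0,0],"yaw":2,"gripper":1},{"linear":[-0.28,0,0],"yaw":2,"gripper":1},{"linear":[-0.32,0,0],"yaw":2,"gripper":1},{"linear":[-0.36,0,0],"yaw":2,"gripper":1},{"linear":[-0.4,0,0],"yaw":2,"gripper":1},{"linear":[-0.44,0,0],"yaw":2,"gripper":1},{"linear":[-0.48,0,0],"yaw":2,"gripper":1}]' 40
python3 -m inch '[{"linear":[-0.03,0,0],"yaw":0,"gripper":1},{"linear":[-0.05,0.01,0],"yaw":0,"gripper":1},{"linear":[-0.05,0.01,0],"yaw":0,"gripper":1},{"linear":[-0.05,0.01,0],"yaw":0,"gripper":1}]' 40
python3 - <<'E'
from h import *
f=grab('wrist','w2.png');print(bot.sense()['joint_positions'])
E
```

```text
orientation: [[0.884, 0.145, 0.445], [0.143, -0.989, 0.039], [0.445, 0.029, -0.895]]
orientation: [[0.869, 0.144, 0.473], [0.142, -0.989, 0.041], [0.474, 0.031, -0.88]]
orientation: [[0.854, 0.143, 0.5], [0.14, -0.989, 0.043], [0.501, 0.033, -0.865]]
time: 9.5
tcp_pos: [552.6, 79.9, 407.9]
orientation: [[0.848, 0.177, 0.499], [0.17, -0.984, 0.06], [0.501, 0.034, -0.865]]
ft_force: [0.1, 0.4, -1.1]
width: 59.8
grip_force: 45.3
time: 9.9
tcp_pos: [504.9, 89.8, 408.6]
orientation: [[0.847, 0.178, 0.501], [0.17, -0.984, 0.06], [0.503, 0.034, -0.863]]
ft_force: [0.8, 0.0, -1.7]
width: 59.6
grip_force: 45.3
[ -6.12085355   0.40885412 104.26734916   9.03910207  46.04142412
  68.5592159 ]
```

View pics/w2.png

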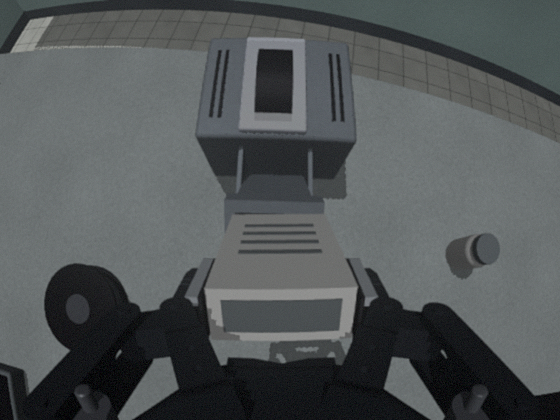

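The wrist view shows the cartridge held at (280,270) with the chute right behind it at (275,205). The tool tilt is 30°. Next I'll check how the cartridge sits in the grip and compare the chute from the wrist range.

```bash
cat > cart.py <<'E'
from h import *
f=grab('wrist'); s=bot.sense(); P=wpts(f); R=np.array(s['orientation']); L=(P-s['tcp_pos'])@R
hsv=cv2.cvtColor(f['image'],cv2.COLOR_RGB2HSV)
m=(f['range_z']>0)&(L[...,2]>-8)&(L[...,2]<66)&(abs(L[...,1])<27)&(L[...,0]>0)&(L[...,0]<40)
q=L[m]; A=np.c_[q[:,1:],np.ones(len(q))]
for _ in range(4):
    c=np.linalg.lstsq(A,q[:,0],rcond=None)[0]; k=abs(A@c-q[:,0])<4; A,q=A[k],q[k]
print('broad face x=',np.round(c,3),'(y,z,1)',len(q))
c2=(f['range_z']>0)&(abs(L[...,0]-5)<25)&(abs(L[...,1])<32)&(hsv[...,2]>140)&(hsv[...,1]<50)
w=L[c2]; print('bright y',np.percentile(w[:,1],[1,50,99]),'z',np.percentile(w[:,2],[1,99]))
t=(f['range_z']>0)&(abs(L[...,1])<20)&(abs(L[...,0])<10)&(abs(L[...,2]+22)<10); print('tail z',np.median(L[t][:,2]),t.sum())
print('tcp',s['tcp_pos'],np.round(R,3).tolist())
th=np.radians(8.6);O=np.array([567,100,190.]);C=np.array([[.866*np.cos(th),-np.sin(th),-.5*np.cos(th)],[.866*np.sin(th),np.cos(th),-.5*np.sin(th)],[.5,0,.866]])
print('tcp in chute',C.T@(s['tcp_pos']-O)); print('R in chute',np.round(C.T@R,3).tolist())
E
python3 cart.py
```

```text
broad face x= [1.000e-03 3.000e-03 1.076e+01] (y,z,1) 5998
bright y [-28.23758604   4.68676579  29.46471649] z [-22.38130095 -19.45849819]
tail z -21.450887068911726 4114
tcp [505.82342208  89.45601471 408.12502201] [[0.848, 0.177, 0.5], [0.17, -0.984, 0.06], [0.503, 0.034, -0.864]]
tcp in chute [ 55.31384841  -1.27737215 219.92898418]
R in chute [[0.999, 0.041, 0.004], [0.041, -0.999, -0.015], [0.003, 0.016, -1.0]]
```

```bash
python3 -m inch '[{"linear":[0.001,0.001,-0.03],"yaw":0,"gripper":1},{"linear":[0.002,0.002,-0.06],"yaw":0,"gripper":1},{"linear":[0.003,0.003,-0.09],"yaw":0,"gripper":1},{"linear":[0.004,0.003,-0.115],"yaw":0,"gripper":1},{"linear":[0.004,0.003,-0.115],"yaw":0,"gripper":1},{"linear":[0.004,0.003,-0.115],"yaw":0,"gripper":1}]' 40
python3 cart.py | tail -2
python3 - <<'E'
from h import *
a=grab('scene');b=grab('top')
c=cv2.resize(a['image'][150:290,200:340],(400,400),interpolation=cv2.INTER_CUBIC);d=cv2.resize(b['image'][130:270,190:330],(400,400),interpolation=cv2.INTER_CUBIC)
cv2.imwrite('pics/c2.png',np.hstack([c,d])[:,:,::-1])
E
```

```text
time: 10.6
tcp_pos: [509.9, 92.4, 292.4]
orientation: [[0.849, 0.177, 0.499], [0.169, -0.984, 0.06], [0.501, 0.033, -0.865]]
ft_force: [1.3, -0.0, -2.2]
width: 59.7
grip_force: 45.3
tcp in chute [  2.25311771   0.95016836 118.1164854 ]
R in chute [[0.999, 0.041, 0.005], [0.041, -0.999, -0.016], [0.004, 0.016, -1.0]]
```

View pics/c2.png

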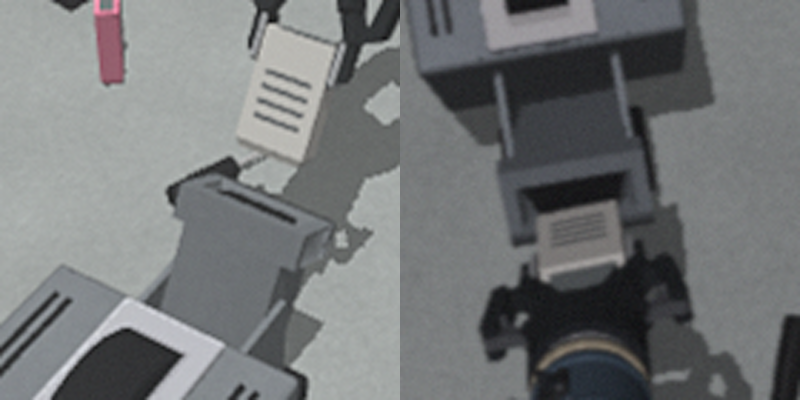

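The crops show the cartridge in line with the mouth: left crop nose at (275,150) above the mouth slot at (260,205), right crop nose at (578,205) centred in the mouth. I'll start the insertion.

```bash
python3 -m inch '[{"linear":[0.0085,0.0013,-0.015],"yaw":0,"gripper":1},{"linear":[0.017,0.0026,-0.03],"yaw":0,"gripper":1},{"linear":[0.0198,0.003,-0.0346],"yaw":0,"gripper":1},{"linear":[0.0222,0.0034,-0.039],"yaw":0,"gripper":1},{"linear":[0.0247,0.0037,-0.0433],"yaw":0,"gripper":1},{"linear":[0.0272,0.0041,-0.0476],"yaw":0,"gripper":1},{"linear":[0.0296,0.0045,-0.052],"yaw":0,"gripper":1},{"linear":[0.0296,0.0045,-0.052],"yaw":0,"gripper":1}]' 40
python3 cart.py | tail -2
```

```text
time: 11.55
tcp_pos: [538.5, 97.3, 240.0]
orientation: [[0.849, 0.176, 0.499], [0.169, -0.984, 0.061], [0.501, 0.033, -0.865]]
ft_force: [-1.8, -0.2, -1.6]
width: 59.8
grip_force: 45.4
tcp in chute [ 0.2962491   1.57235033 57.69586141]
R in chute [[0.999, 0.04, 0.002], [0.04, -0.999, -0.015], [0.002, 0.015, -1.0]]
```

```bash
python3 -m inch '[{"linear":[0.0025,0.0004,-0.0043],"yaw":0,"gripper":1},{"linear":[0.005,0.0007,-0.0087],"yaw":0,"gripper":1},{"linear":[0.0074,0.0011,-0.013],"yaw":0,"gripper":1},{"linear":[0.0099,0.0015,-0.0173],"yaw":0,"gripper":1},{"linear":[0.0124,0.0019,-0.0217],"yaw":0,"gripper":1},{"linear":[0.0148,0.0022,-0.026],"yaw":0,"gripper":1},{"linear":[0.0173,0.0026,-0.0303],"yaw":0,"gripper":1},{"linear":[0.0173,0.0026,-0.0303],"yaw":0,"gripper":1}]' 40
python3 cart.py
```

```text
time: 12.4
tcp_pos: [557.5, 99.5, 210.1]
orientation: [[0.847, 0.176, 0.501], [0.169, -0.984, 0.06], [0.504, 0.034, -0.863]]
ft_force: [6.6, 0.5, -3.1]
width: 59.5
grip_force: 44.7
broad face x= [-0.011  0.351 10.585] (y,z,1) 4877
bright y [-28.23561404   3.64978236  29.79726806] z [-21.99251496 -19.08630183]
tail z -21.0170692436729 4088
tcp [557.52865578  99.53046394 210.13103179] [[0.847, 0.176, 0.501], [0.169, -0.984, 0.06], [0.503, 0.034, -0.863]]
tcp in chute [ 1.89475023  0.95204393 22.15100566]
R in chute [[0.999, 0.04, 0.005], [0.04, -0.999, -0.016], [0.004, 0.016, -1.0]]
```

```bash
python3 -m inch '[{"linear":[0,0,0],"yaw":0,"gripper":-1},{"linear":[0,0,0],"yaw":0,"gripper":-1},{"linear":[0,0,0],"yaw":0,"gripper":-1},{"linear":[0,0,0],"yaw":0,"gripper":-1},{"linear":[-0.01,-0.0015,0.0173],"yaw":0,"gripper":-1},{"linear":[-0.02,-0.003,0.0346],"yaw":0,"gripper":-1},{"linear":[-0.0346,-0.005,0.06],"yaw":0,"gripper":-1},{"linear":[-0.0346,-0.005,0.06],"yaw":0,"gripper":1},{"linear":[-0.0346,-0.005,0.06],"yaw":0,"gripper":1},{"linear":[-0.0346,-0.005,0.06],"yaw":0,"gripper":1},{"linear":[-0.0346,-0.005,0.06],"yaw":0,"gripper":1},{"linear":[-0.0346,-0.005,0.06],"yaw":0,"gripper":1}]' 40
python3 cart.py | tail -2
python3 - <<'E'
from h import *
a=grab('scene');b=grab('wrist')
c=cv2.resize(a['image'][150:290,200:340],(400,400),interpolation=cv2.INTER_CUBIC);d=cv2.resize(b['image'][100:380,140:420],(400,400))
cv2.imwrite('pics/c3.png',np.hstack([c,d])[:,:,::-1])
E
```

```text
time: 13.65
tcp_pos: [520.9, 94.9, 269.0]
orientation: [[0.85, 0.177, 0.497], [0.17, -0.984, 0.061], [0.5, 0.033, -0.866]]
ft_force: [0.2, -0.1, -0.4]
width: 12.6
grip_force: 0.0
tcp in chute [-0.53475127  1.78849355 91.67471609]
R in chute [[0.999, 0.041, 0.001], [0.041, -0.999, -0.014], [0.0, 0.014, -1.0]]
```

View pics/c3.png

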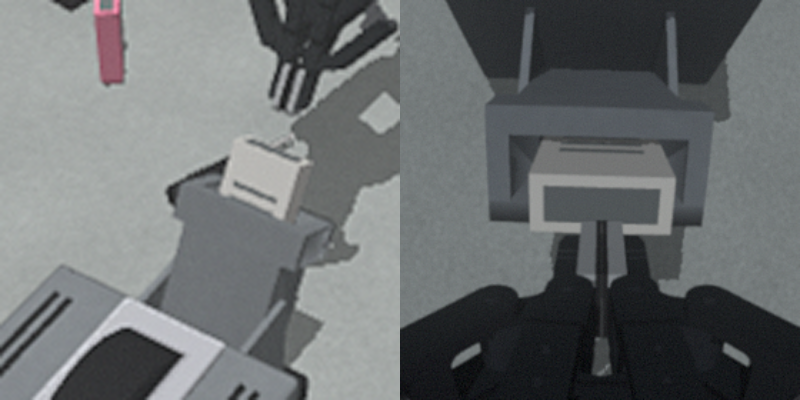

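```bash
python3 -m inch '[{"linear":[0.0074,0.0011,-0.013],"yaw":0,"gripper":1},{"linear":[0.0124,0.0019,-0.0217],"yaw":0,"gripper":1},{"linear":[0.0148,0.0022,-0.026],"yaw":0,"gripper":1},{"linear":[0.0173,0.0026,-0.0303],"yaw":0,"gripper":1},{"linear":[0.0198,0.003,-0.0346],"yaw":0,"gripper":1},{"linear":[0.0222,0.0034,-0.039],"yaw":0,"gripper":1},{"linear":[0.0247,0.0037,-0.0433],"yaw":0,"gripper":1},{"linear":[0.0272,0.0041,-0.0476],"yaw":0,"gripper":1},{"linear":[0.0296,0.0045,-0.052],"yaw":0,"gripper":1},{"linear":[0.0321,0.0049,-0.0563],"yaw":0,"gripper":1},{"linear":[0.0346,0.0052,-0.0606],"yaw":0,"gripper":1}]' 40
python3 cart.py | tail -2
python3 - <<'E'
from h import *
a=grab('scene');b=grab('wrist');s=bot.sense();print(s['ft_force'])
c=cv2.resize(a['image'][150:290,200:340],(400,400),interpolation=cv2.INTER_CUBIC);d=cv2.resize(b['image'][100:380,140:420],(400,400))
cv2.imwrite('pics/c4.png',np.hstack([c,d])[:,:,::-1])
E
```

```text
time: 14.9
tcp_pos: [555.8, 100.1, 209.0]
orientation: [[0.849, 0.177, 0.498], [0.17, -0.984, 0.06], [0.501, 0.033, -0.865]]
ft_force: [-1.2, -0.4, 0.6]
width: -0.4
grip_force: 0.6
tcp in chute [-6.85933501e-03  1.57566930e+00  2.14620278e+01]
R in chute [[0.999, 0.041, 0.002], [0.041, -0.999, -0.015], [0.002, 0.015, -1.0]]
[-0.55232454  0.10984338  0.56790716]
```

View pics/c4.png

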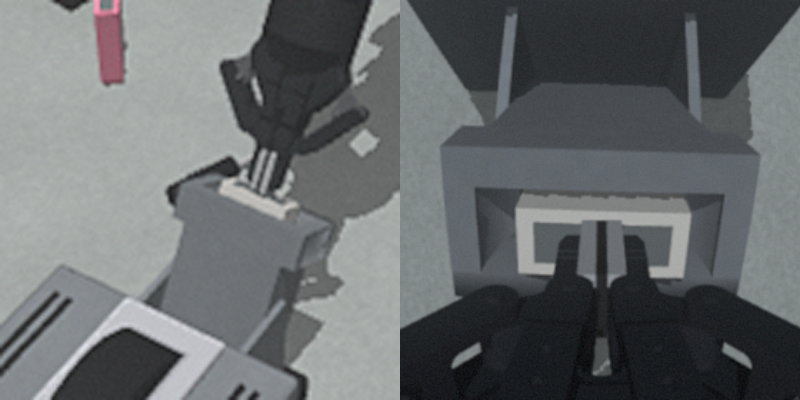

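The crops show the closed fingers on the tail at the mouth (right crop (600,240)), with the cartridge centred. I'll push on in small rows and watch the force.

```bash
python3 -m inch '[{"linear":[0.001,0.0002,-0.0028],"yaw":0,"gripper":1},{"linear":[0.0022,0.0003,-0.0056],"yaw":0,"gripper":1},{"linear":[0.0036,0.0005,-0.0083],"yaw":0,"gripper":1},{"linear":[0.0049,0.0008,-0.011],"yaw":0,"gripper":1},{"linear":[0.0064,0.001,-0.0136],"yaw":0,"gripper":1},{"linear":[0.0079,0.0012,-0.0162],"yaw":0,"gripper":1}]' 40
python3 -m inch '[{"linear":[0.0015,0.0002,-0.0026],"yaw":0,"gripper":1},{"linear":[0.003,0.0004,-0.0052],"yaw":0,"gripper":1},{"linear":[0.0044,0.0007,-0.0078],"yaw":0,"gripper":1},{"linear":[0.0059,0.0009,-0.0104],"yaw":0,"gripper":1}]' 40
python3 cart.py | tail -2
```

```text
time: 15.65
tcp_pos: [564.0, 101.2, 193.3]
orientation: [[0.848, 0.177, 0.499], [0.17, -0.984, 0.06], [0.502, 0.034, -0.864]]
ft_force: [0.2, 0.4, 3.7]
width: 0.2
grip_force: 1.5
time: 16.05
tcp_pos: [569.6, 102.1, 182.6]
orientation: [[0.848, 0.177, 0.499], [0.17, -0.984, 0.06], [0.501, 0.033, -0.865]]
ft_force: [1.2, -0.6, 3.6]
width: -0.1
grip_force: 1.5
tcp in chute [-1.6145353   1.79698197 -8.21126149]
R in chute [[0.999, 0.041, 0.001], [0.041, -0.999, -0.015], [0.001, 0.015, -1.0]]
```

```bash
python3 -m inch '[{"linear":[0.001,0.0001,-0.0017],"yaw":0,"gripper":1},{"linear":[0.002,0.0003,-0.0035],"yaw":0,"gripper":1},{"linear":[0.003,0.0004,-0.0052],"yaw":0,"gripper":1}]' 40 | grep -E "tcp|force"
python3 -m inch '[{"linear":[0.001,0.0001,-0.0017],"yaw":0,"gripper":1},{"linear":[0.002,0.0003,-0.0035],"yaw":0,"gripper":1},{"linear":[0.0025,0.0004,-0.0043],"yaw":0,"gripper":1}]' 40| grep -E "tcp|force"
python3 cart.py | tail -2
```

```text
tcp_pos: [571.9, 102.7, 177.1]
ft_force: [-0.6, 1.2, 1.9]
grip_force: 1.0
tcp_pos: [574.5, 103.0, 172.7]
ft_force: [-0.4, 0.0, 1.0]
grip_force: 0.6
tcp in chute [ -1.85893835   1.87489452 -18.96394381]
R in chute [[0.999, 0.041, 0.001], [0.041, -0.999, -0.014], [0.0, 0.014, -1.0]]
```

```bash
python3 -m inch '[{"linear":[0.001,0.0001,-0.0017],"yaw":0,"gripper":1},{"linear":[0.001,0.0001,-0.0017],"yaw":0,"gripper":1}]' 40 | grep -E "tcp|force"
python3 -m inch '[{"linear":[0.001,0.0001,-0.0017],"yaw":0,"gripper":1},{"linear":[0.001,0.0001,-0.0017],"yaw":0,"gripper":1}]' 40| grep -E "tcp|force"
```

```text
tcp_pos: [575.1, 103.2, 170.9]
ft_force: [-0.8, -0.1, 0.1]
grip_force: 2.3
tcp_pos: [576.0, 103.2, 169.4]
ft_force: [-4.4, -0.2, 2.4]
grip_force: 3.6
```

```bash
python3 -m inch '[{"linear":[0.001,0.0001,-0.0017],"yaw":0,"gripper":1},{"linear":[0.001,0.0001,-0.0017],"yaw":0,"gripper":1}]' 40| grep -E "tcp|force"; python3 cart.py | tail -2
```

```text
tcp_pos: [577.0, 103.3, 167.7]
ft_force: [-4.8, -0.4, 1.4]
grip_force: 3.6
tcp in chute [ -2.16943136   1.81971428 -24.48619271]
R in chute [[0.999, 0.041, 0.001], [0.041, -0.999, -0.014], [-0.0, 0.014, -1.0]]
```

```bash
python3 -m inch '[{"linear":[0.001,0.0001,-0.0017],"yaw":0,"gripper":1},{"linear":[0.001,0.0001,-0.0017],"yaw":0,"gripper":1}]' 40| grep -E "tcp|force"; python3 -m inch '[{"linear":[0.001,0.0001,-0.0013],"yaw":0,"gripper":1},{"linear":[0.001,0.0001,-0.0013],"yaw":0,"gripper":1}]' 40| grep -E "tcp|force"; python3 cart.py | tail -2
```

```text
tcp_pos: [578.0, 103.5, 166.0]
ft_force: [-5.0, -1.5, 2.4]
grip_force: 3.4
tcp_pos: [578.8, 103.6, 164.6]
ft_force: [-5.6, -1.9, 1.9]
grip_force: 3.2
tcp in chute [ -2.06151531   1.78718907 -28.10929558]
R in chute [[0.999, 0.041, 0.0], [0.041, -0.999, -0.014], [-0.0, 0.014, -1.0]]
```

```bash
python3 -m inch '[{"linear":[0.0008,0.0001,-0.0013],"yaw":0,"gripper":1},{"linear":[0.0008,0.0001,-0.0013],"yaw":0,"gripper":1}]' 40| grep -E "tcp|ft_force"; python3 -m inch '[{"linear":[0.0008,0.0001,-0.0013],"yaw":0,"gripper":1},{"linear":[0.0008,0.0001,-0.0013],"yaw":0,"gripper":1}]' 40| grep -E "tcp|ft_force"
```

```text
tcp_pos: [579.6, 103.7, 163.3]
ft_force: [-5.2, -1.6, 2.4]
tcp_pos: [580.3, 103.7, 162.1]
ft_force: [-6.1, -2.5, 3.0]
```

```bash
python3 -m inch '[{"linear":[0.0008,0.0001,-0.0013],"yaw":0,"gripper":1},{"linear":[0.0008,0.0001,-0.0013],"yaw":0,"gripper":1}]' 40| grep -E "tcp|ft_force";  python3 cart.py | tail -2
```

```text
tcp_pos: [580.4, 103.8, 162.0]
ft_force: [-12.3, -2.8, 14.1]
tcp in chute [ -2.01412825   1.76221676 -31.1868261 ]
R in chute [[0.999, 0.041, 0.001], [0.041, -0.999, -0.014], [0.001, 0.014, -1.0]]
```

```bash
python3 -m inch '[{"linear":[-0.0008,-0.0001,-0.0005],"yaw":0,"gripper":1},{"linear":[-0.0005,0,-0.0009],"yaw":0,"gripper":1},{"linear":[-0.0005,0,-0.0009],"yaw":0,"gripper":1}]' 40| grep -E "tcp|ft_force"; python3 -m inch '[{"linear":[0,0,0],"yaw":0,"gripper":1},{"linear":[0,0,0],"yaw":0,"gripper":1}]' 40| grep -E "tcp|ft_force"; python3 cart.py | tail -2; python3 - <<'E'
from h import *
a=grab('scene');b=grab('wrist')
c=cv2.resize(a['image'][150:290,200:340],(400,400),interpolation=cv2.INTER_CUBIC);d=cv2.resize(b['image'][160:300,210:350],(400,400))
cv2.imwrite('pics/c5.png',np.hstack([c,d])[:,:,::-1])
E
```

```text
tcp_pos: [580.3, 103.8, 161.9]
ft_force: [-14.5, -4.2, 18.0]
tcp_pos: [580.3, 103.8, 161.9]
ft_force: [-13.8, -4.7, 18.7]
tcp in chute [ -2.1558482    1.7267281  -31.23556394]
R in chute [[0.999, 0.041, 0.003], [0.041, -0.999, -0.015], [0.003, 0.015, -1.0]]
```

View pics/c5.png

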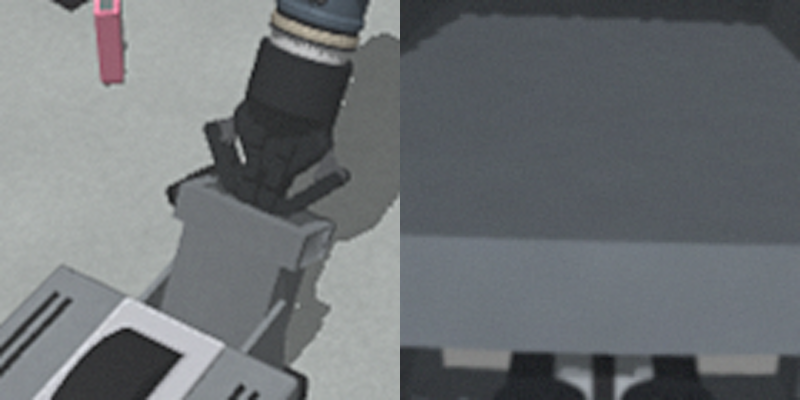

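The crops show the gripper down in the mouth, with the pale tail visible deep inside at right-crop (480,357) and (740,365). I'll read the tail depth from the range there.

```bash
cat > depth.py <<'E'
from h import *
f=grab('wrist'); s=bot.sense(); P=wpts(f); hsv=cv2.cvtColor(f['image'],cv2.COLOR_RGB2HSV)
th=np.radians(8.6);O=np.array([567,100,190.]);C=np.array([[.866*np.cos(th),-np.sin(th),-.5*np.cos(th)],[.866*np.sin(th),np.cos(th),-.5*np.sin(th)],[.5,0,.866]])
X=(P-O)@C; ok=(f['range_z']>0)&(abs(X[...,1])<60)
print('tcp chute',C.T@(s['tcp_pos']-O))
face=ok&(X[...,0]>18)&(X[...,0]<27)&(abs(X[...,2])<10); print('face z',np.median(X[face][:,2]),face.sum())
for r in ((226,246),(318,338)):
    m=np.zeros_like(ok); m[281:293,r[0]:r[1]]=1; m&=ok&(hsv[...,1]<60)&(hsv[...,2]>115)
    print(r,m.sum(),np.round(np.median(X[m],0),1),np.round(np.percentile(X[m][:,2],[10,90]),1))
E
python3 depth.py
```

```text
tcp chute [ -2.19145354   1.73210186 -31.25151688]
face z -2.038415519284516 7005
(226, 246) 143 [-11.6  21.8 -46.3] [-47.2  -1.8]
(318, 338) 190 [-10.6 -21.1 -46.1] [-46.9  -1.6]
```

```bash
python3 -m inch '[{"linear":[-0.0015,-0.0002,0.0026],"yaw":0,"gripper":1},{"linear":[-0.0015,-0.0002,0.0026],"yaw":0,"gripper":1},{"linear":[-0.0015,-0.0002,0.0026],"yaw":0,"gripper":1}]' 40| grep -E "tcp|ft_force"; python3 -m inch '[{"linear":[0.001,0.0001,0.0006],"yaw":0,"gripper":1},{"linear":[0.001,0.0001,0.0006],"yaw":0,"gripper":1}]' 40| grep -E "tcp|ft_force";python3 -m inch '[{"linear":[-0.0017,-0.0002,-0.001],"yaw":0,"gripper":1},{"linear":[-0.0017,-0.0002,-0.001],"yaw":0,"gripper":1}]' 40| grep -E "tcp|ft_force"; python3 depth.py
```

```text
tcp_pos: [580.0, 103.7, 162.5]
ft_force: [-3.6, -0.7, -1.4]
tcp_pos: [581.0, 103.8, 162.9]
ft_force: [-2.8, 0.7, -2.8]
tcp_pos: [580.0, 103.5, 162.5]
ft_force: [-0.5, 1.3, -2.8]
tcp chute [ -2.1718363    1.4851166  -30.42884459]
face z -2.0388630185436254 6933
(226, 246) 134 [-11.8  22.7 -46.2] [-46.9 -15.8]
(318, 338) 180 [-10.8 -22.  -46. ] [-46.7  -1.9]
```

```bash
python3 -m inch '[{"linear":[-0.0004,-0.0001,-0.0017],"yaw":0,"gripper":1},{"linear":[0,0,-0.0024],"yaw":0,"gripper":1},{"linear":[0,0,-0.0024],"yaw":0,"gripper":1},{"linear":[0,0,-0.0024],"yaw":0,"gripper":1}]' 40| grep -E "tcp|ft_force"; python3 depth.py
```

```text
tcp_pos: [580.3, 103.3, 162.0]
ft_force: [-5.7, -0.7, 8.8]
tcp chute [ -2.21141713   1.21468784 -31.06478054]
face z -2.057113379574907 7009
(226, 246) 146 [-11.5  22.3 -46.3] [-46.9  -2.8]
(318, 338) 183 [-10.6 -22.3 -46.1] [-47.  -2.]
```

```bash
python3 -m inch '[{"linear":[-0.005,-0.0007,0.0087],"yaw":0,"gripper":1},{"linear":[-0.0124,-0.0019,0.0217],"yaw":0,"gripper":1},{"linear":[-0.02,-0.003,0.0346],"yaw":0,"gripper":1},{"linear":[-0.0296,-0.0045,0.052],"yaw":0,"gripper":1},{"linear":[-0.0395,-0.006,0.0693],"yaw":0,"gripper":1},{"linear":[-0.0494,-0.0075,0.0866],"yaw":0,"gripper":1},{"linear":[-0.07,-0.0075,0.115],"yaw":0,"gripper":1},{"linear":[-0.07,-0.0075,0.115],"yaw":0,"gripper":1},{"linear":[-0.07,-0.0075,0.115],"yaw":0,"gripper":1}]' 40
python3 - <<'E'
from h import *
a=grab('top');b=grab('wrist')
c=cv2.resize(a['image'][160:240,210:290],(400,400),interpolation=cv2.INTER_CUBIC);d=cv2.resize(b['image'][130:330,180:380],(400,400))
cv2.imwrite('pics/c6.png',np.hstack([c,d])[:,:,::-1])
E
```

```text
time: 21.3
tcp_pos: [510.7, 95.8, 276.7]
orientation: [[0.846, 0.177, 0.503], [0.17, -0.984, 0.06], [0.505, 0.035, -0.862]]
ft_force: [-0.5, 0.9, 0.4]
width: -0.4
grip_force: 0.0
```

View pics/c6.png

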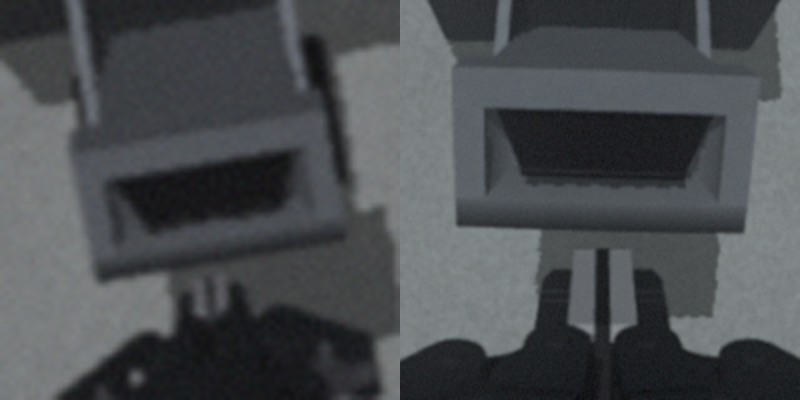

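The picture shows the black flap closed across the mouth (right crop (610,145)). No white is visible and the tool is clear of everything, so I'm handing the job in.

```bash
python3 -c "from workcell import bot; print(bot.job_done())"
```

```text
the job is handed in; nothing more can be done
None
```

The cartridge is in the chute, nose first, and I handed the job in at about 21 s of the 67 s allowed; no verdict came back. I pushed it with about 23 N to a repeatable hard stop, which I take to be the seat fully home, with the tail about 44 mm below the face. The last picture shows the flap closed and the tool clear. The moves only allow shifts and yaw, so I got the 30° tool tilt by commanding poses beyond the arm's reach.

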